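Hang the carrier plate on the lamp and hold the shade over it

TASK

Help me assemble the desk lamp: take the steel carrier plate from the ceramic tray and hang it by its eye on the pin of the lamp foot, lying flat on the round disc, and let go of it. Then pick up the aluminium shade by its knob, carry it across, and finish holding it still, level and centred just above the pin, its rim about 15 mm over the pin's tip and not touching the lamp, so that I can fit the bulb underneath. Do not put the shade down or let go at the end; never bump the pine box, and leave the bottle and the stapler where they stand.

Things in the scene. Friction and masses are not known exactly. Their poses are not given: they have to be found in the camera images.
- plate_eye (a point): Centre of the eye of the loose steel carrier plate, on the plate's underside. The plate is 88 x 44 x 6 mm and about 90 g; the round eye goes right through, 24 mm in diameter, 24 mm from one short edge on the long centre line. Axes: x along the plate's length from the lug to the eye, y across it, z up out of its top face. It starts lying flat in the tray, its underside 4 mm above the desk.
- plate_lug (a point): Centre of the upright lug to grip on the carrier plate: a block 22 mm along the plate's x, 12 mm thick along its y, standing 30 mm above the plate's top face (its top is 36 mm above the plate's underside). This point is 21 mm above the underside and 46 mm from the eye's axis, towards the plate's -x. Same axes as the eye.
- lamp_seat (a point): Centre of the top face of the lamp foot's small disc, where the plate must lie: 75 mm above the desk, disc 84 mm in diameter and 7 mm thick. Under it are a column of 32 mm and a round base 140 mm in diameter, 18 mm high, with a black rocker switch (top about 27 mm above the desk). z is up. The lamp foot is aluminium and fixed to the desk; it stands on the left or the right of the desk, and the shade on the other side.
- pin_tip (a point): Tip of the lamp's upright steel pin on the disc's axis, 120 mm above the desk and 45 mm above the disc. The pin is 12 mm in diameter; its last 8 mm taper to 4 mm.
- shade_rim (a point): Centre of the round open rim (underside) of the loose aluminium lamp shade, at the desk top at the start. The shade is a hollow cone, open below: 130 mm in diameter at the rim, 72 mm at its closed flat top 60 mm higher, about 0.15 to 0.3 kg. z is up along its axis.
- shade_knob (a point): Centre of the shade's upright cylindrical knob, to grip: 22 mm in diameter, 34 mm high, on the flat top. This point is 77 mm above the rim plane; the knob spans 60 to 94 mm above it.
- tray: White ceramic tray, 130 (x) x 200 (y) mm, 12 mm high, walls and floor 4 mm thick; fixed. Origin at the centre of its underside. The carrier plate lies in it.
- pine_box: Shut pine box with a steel latch, 160 (x) x 100 (y) mm and 120 mm high, fixed; origin at the centre of its underside. A bystander, between lamp and shade.
- bottle_mid (a point): Centre of the green glass bottle standing beside the pine box, 56 mm in diameter and 180 mm high, loose; this point is 90 mm above its foot. A bystander.
- stapler_mid (a point): Middle of the stapler, 135 mm (x) x 36 mm (y), 50 mm high, loose; this point is 25 mm above its underside. A bystander.
Mind the look-alikes: they are no part of the job. Leave any blue look-alike of the part that bears lamp_seat alone.

How it is judged:
By the outcome, as a careful person would: the job done as asked, in the order asked, and still so for the second after the job is handed in, while the arm keeps its last pose, push and grip.
It also fails if it takes over 67 s, if anything falls off the work surface, if the arm or the gripper's body presses on something with over 40 N, if the wrist force passes 120 N, or if a joint passes its speed limit or range.

ROBOT

A 7-joint arm with a two-finger parallel gripper is mounted at the origin on the work surface. World frame = base frame: x ahead of the robot, y to its left, z up, the work surface at z = 0. Lengths are in mm, angles in rad, forces in N, time in s.
With the tool pointing down it reaches from about 425 to 1025 mm from the base axis. Payload 9.4 kg.
Tool frame: the origin (TCP) lies between the finger pads; the fingertips stand 19 mm ahead of it and the grasp point (between the pads) is the TCP; z points along the fingers, y is the line along which they close (so a half turn about z gives the same grasp; the last joint's range is limited). The gripper opens to 85 mm and grips with 20 to 120 N. Pads are 22 mm wide; open, the fingers measure 114 mm over their backs; the gripper's body (76 mm by 85 mm) begins 54 mm behind the grasp point. The pads swing forward as they close: fully open they stand 13 mm farther back than shut.
Start: joints at [-1.409, 0.599, -0.003, 1.599, 0.002, 0.943, -0.08], TCP at [171.493, 704.425, 250.275] pointing down, gripper open.
Joint ranges: [-2.57, 2.57], [-0.35, 1.97], [-1.29, 1.29], [0.11, 2.56], [-1.05, 4.19], [0.11, 1.86], [-2.63, 2.63]. Speed limits (rad/s): [2.22, 2.22, 3.01, 3.01, 3.14, 3.14, 3.14].

INTERFACE

Orientations are given as a unit quaternion [x, y, z, w].
In Python, from plant import robot gives the robot as it stands.
- The arm moves only by the shell command python3 -m crank 'ROWS' [FORCE]. ROWS is a JSON object of lists of equal length, an entry for each row: "claw": the opening, from -1 (shut) to 1 (fully open); "offset": the shift along the world's x, y, z in cm, a list of three; "rotation": the turn, a rotation vector about the world's x, y, z in rad, a list of three. A call has 1 to 20 rows; each row is the pose to reach, as a shift and turn from the pose commanded when the call began; what a row does not reach only later rows make up. A row lasts 1/12 s, in which the tool goes at most 41.7 mm and 7.16 degrees, less where a joint would pass 70% of its speed; a pose out of reach is approached as far as the arm can. A call with a gripper value outside its range is refused whole. The fingers move at their own pace and stop on an object; FORCE is the grip in N (left out, the last holds). Time passes only in rows, so rows that repeat a pose let the fingers close. It gives the time, the measured TCP pose, the force, the opening and the grip force at its end, in the units of the state.
- robot.read_state(): the state, without advancing time (a new reading comes with each control period).
- robot.get_image(name): name is "scene" or "top" or "wrist"; returns the picture (400x640x3 uint8, red, green, blue); there is no depth.
- robot.camera_params(name): a dict with "camera_matrix" (3x3 intrinsics, pixels), "rvec" (rotation vector, rad) and "tvec" (3), from world to camera coordinates, as OpenCV has them. Camera axes: x right, y down, z forward; pixel columns grow to the right and rows downward; lengths in mm; the calibration is good to about 2 mm. A picture is of the moment at which its call begins: read the wrist's pose just before it. camera_params takes no time and is no camera call; for the wrist camera it gives the pose at the moment of the call.
- robot.finish_job(): hands the job in; it is judged then, once.
The state is a dict: "t": time; "joint_pos": joint angles; "qvel": joint speeds; "effort": joint torques, N m; "tcp_pos": TCP position; "tcp_rot": TCP orientation; "ft_force": force on the tool from outside, world axes, zero at the start; "ft_torque": the same for the moment, N m; "gripper_width": finger opening in mm; "grip_force": force on a finger pad.
Only numpy, scipy, OpenCV 4.12 (cv2) and the standard library are available. Lean on these libraries where they do the work, as an engineer would, in place of code of your own. Each camera call takes 0.05 s, during which the arm holds its last target. There are 200 camera calls.

## Working session

There is one attempt and no reset: what is moved stays moved. The work goes in short steps, Python scripts to look and compute and a shell command to move; the robot and the scene stay as the last step left them, time stands still between calls to the robot, and variables do not carry over. Pictures are saved under pics/ and viewed, at most 13 in all, crops included, and the job is handed in when it is done.

```bash
ls; mkdir -p pics
cat > h.py <<'E'
import numpy as np, cv2
from plant import robot
def cam(n):
    p=robot.camera_params(n); K=np.array(p["camera_matrix"],float); R=cv2.Rodrigues(np.array(p["rvec"],float))[0]; t=np.array(p["tvec"],float).ravel()
    return K,R,t
def ray(n,uv,c=None):
    K,R,t=c or cam(n); d=R.T@np.linalg.solve(K,[uv[0],uv[1],1.]); return -R.T@t,d
def onz(n,uv,z,c=None):
    o,d=ray(n,uv,c); return o+d*(z-o[2])/d[2]
def proj(n,P,c=None):
    K,R,t=c or cam(n); q=K@(R@np.array(P,float)+t); return q[:2]/q[2]
def snap(n,f):
    c=cam(n); im=robot.get_image(n)[:,:,::-1].copy(); cv2.imwrite(f"pics/{f}.png",im); return im,c
E
python3 - <<'E'
from h import *
s=robot.read_state(); print(s)
for n in ["scene","top"]:
    im,c=snap(n,n+"0"); print(n,-c[1].T@c[2],c[1][2],c[0][0,0])
E
```

```text
pics
{'t': 0.0, 'joint_pos': array([-1.40871557,  0.60013185, -0.00256055,  1.60017532,  0.00180868,
        0.94289874, -0.07979976]), 'qvel': array([ 0.00217237,  0.00170514, -0.00180974, -0.00169007,  0.00078741,
        0.00055873,  0.00231556]), 'effort': array([ 1.40986995e-04, -7.76457667e+01,  1.56510338e+00, -2.58010232e+01,
        1.23609471e-02,  9.08036105e-03, -7.98434002e-06]), 'tcp_pos': array([171.37214091, 703.97269047, 249.39560604]), 'tcp_rot': array([ 1.19068084e-01,  9.92885765e-01, -8.05168315e-04, -2.38991285e-05]), 'ft_force': array([ 1.41655864,  1.01114494, -0.65470605]), 'ft_torque': array([-0.05562511,  0.0012656 , -0.02303072]), 'grip_force': 0.0, 'gripper_width': 85.2966596365601}
scene [1282.37639351  674.91306705 1091.22539246] [-0.55565249 -0.42894564 -0.71221903] 486.46120021428806
top [ 263.8472423   114.85192534 1310.35989848] [ 0.18507743 -0.02088518 -0.98250199] 390.12310631807827
```

View pics/scene0.png

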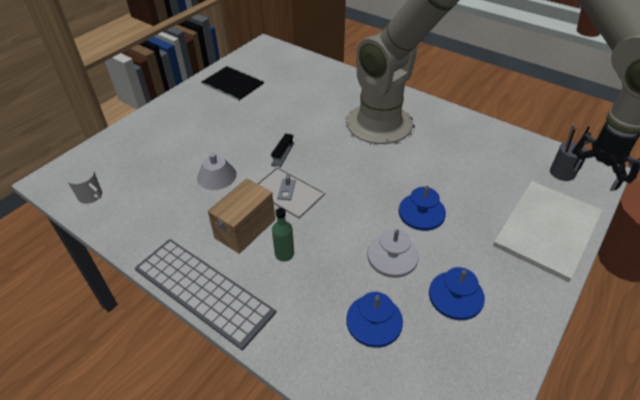

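View pics/top0.png

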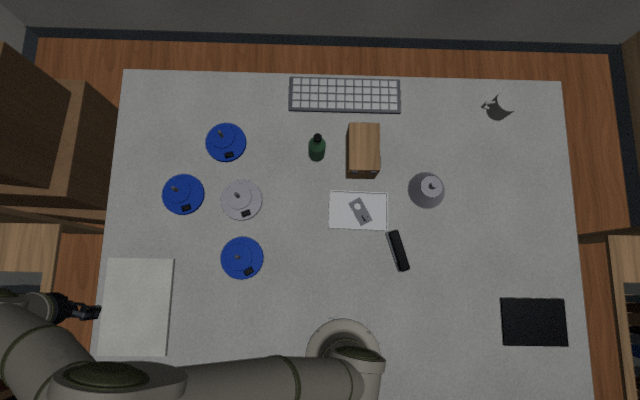

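The scene view shows the grey lamp at (393,250), among blue ones at (423,208), (457,292) and (375,317). The tray with the plate is at (290,190), the shade at (215,170), the box at (240,215) and the bottle at (284,237).
In the top view the grey lamp is at (241,198), with blue look-alikes at (226,141), (183,193) and (242,257). The plate is at (360,210) and the only shade at (428,188); the mug at (497,107) is not one.
I choose the grey lamp, the plate in the tray and the grey cone, and will check them in a close crop.

Run:
```python
from h import *
im=cv2.imread("pics/top0.png"); sc=cv2.imread("pics/scene0.png")
a=cv2.resize(im[180:240,210:450],None,fx=3.3,fy=3.3,interpolation=cv2.INTER_CUBIC)
b=cv2.resize(sc[140:300,190:430],None,fx=2.4,fy=2.4,interpolation=cv2.INTER_CUBIC)
b=cv2.copyMakeBorder(b,0,0,0,a.shape[1]-b.shape[1],cv2.BORDER_CONSTANT)
cv2.imwrite("pics/c1.png",np.vstack([a,b]))
for nm,uv,z in [("base lamp",(241,199),18),("pin",(237,195),120),("tray",(358,210),4),("platetop",(360,210),10),("knob",(432,186),94),("shade",(428,190),0),("box",(364,136),120),("bottle",(317,140),180),("stapler",(398,250),25)]:
    print(nm,onz("top",uv,z).round(0))
for nm,uv,z in [("pin",(396,230),120),("knob",(212,156),94),("lug",(289,178),40),("bottle",(281,212),180),("stapler",(283,150),40)]:
    print("scene",nm,onz("scene",uv,z).round(0))
```

```text
base lamp [501. 345.  18.]
pin [494. 340. 120.]
tray [474. -50.   4.]
platetop [473. -56.  10.]
knob [ 543. -278.   94.]
shade [ 550. -294.    0.]
box [696. -56. 120.]
bottle [658.  96. 180.]
stapler [ 340. -179.   25.]
scene pin [508. 344. 120.]
scene knob [ 560. -280.   94.]
scene lug [455. -60.  40.]
scene bottle [674. 100. 180.]
scene stapler [ 361. -161.   40.]
```

View pics/c1.png

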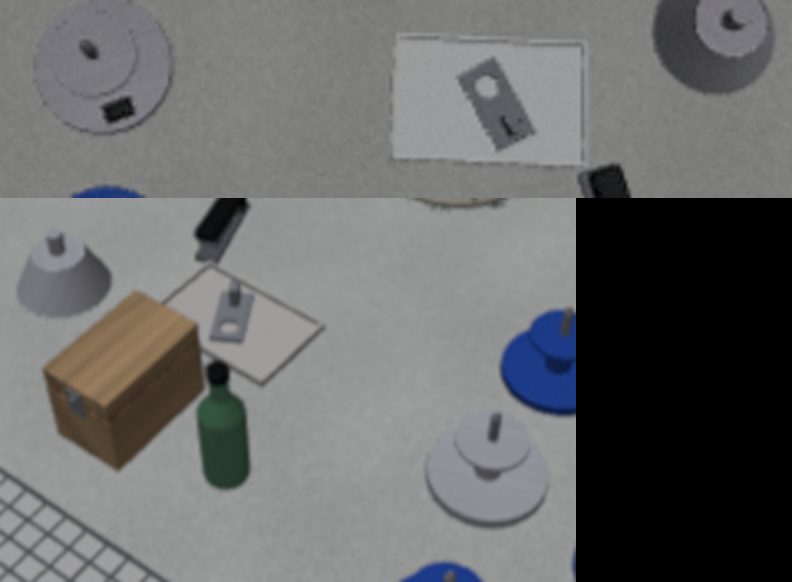

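The crop confirms the choice. The grey lamp with its rocker switch is at crop (105,65), the plate's eye at (486,86) and lug at (508,124), and the shade's knob at (735,20). The lug end points toward the robot.

Run:
```python
from h import *
e=onz("top",(357.3,206),10); l=onz("top",(364,217.6),12)
d=e-l; print(e,l,np.degrees(np.arctan2(d[1],d[0])))
for uv in [(226,141),(183,193),(242,257)]: print(onz("top",uv,18).round(0))
K,R,t=cam("wrist"); s=robot.read_state(); print("wristcam",-R.T@t-s["tcp_pos"],R[2],R[0],K[0,0])
```

```text
[486.67509602 -47.25978717  10.        ] [447.19963813 -69.55316961  12.        ] 29.455168447771047
[703. 407.  18.]
[517. 539.  18.]
[309. 331.  18.]
wristcam [-67.71684594  16.53367174 122.96792167] [ 0.26755702 -0.06603799 -0.96127635] [ 0.23587064  0.97178383 -0.00110874] 285.67099842182984
```

```bash
python3 -m crank '{"claw":[1,1,1,1,1,1,1,1,1,1,1,1,1,1,1,1,1,1,1,1],"offset":[[4,-4,0],[7,-7,0],[10,-10,0],[13,-13,0],[16,-16,0],[19,-19,0],[22,-22,0],[24,-25,0],[26,-28,0],[27,-31,0],[27,-34,0],[27,-38,0],[27,-42,0],[27,-46,0],[27,-50,0],[27,-54,0],[27,-58,0],[27,-62,0],[27,-66,0],[27,-70,0]],"rotation":[[0,0,0.1],[0,0,0.2],[0,0,0.3],[0,0,0.4],[0,0,0.5],[0,0,0.6],[0,0,0.7],[0,0,0.754],[0,0,0.754],[0,0,0.754],[0,0,0.754],[0,0,0.754],[0,0,0.754],[0,0,0.754],[0,0,0.754],[0,0,0.754],[0,0,0.754],[0,0,0.754],[0,0,0.754],[0,0,0.754]]}' 60
```

```text
t: 1.77
tcp_pos: [440.9, 2.5, 250.3]
tcp_rot: [-0.255, 0.967, -0.0, -0.0]
ft_force: [1.1, -0.1, -0.4]
gripper_width: 85.4
grip_force: 0.0
```

```bash
python3 -m crank '{"claw":[1,1,1,1,1],"offset":[[0,-4,-2],[0.5,-7.5,-4],[0.5,-7.5,-6],[0.5,-7.5,-6],[0.5,-7.5,-6]],"rotation":[[0,0,0],[0,0,0],[0,0,0],[0,0,0],[0,0,0]]}'
python3 - <<'E'
from h import *
s=robot.read_state(); im,c=snap("wrist","w1")
from scipy.spatial.transform import Rotation as Ro
print(s["tcp_pos"],Ro.from_quat(s["tcp_rot"]).as_matrix()[:,1],s["joint_pos"].round(2), proj("wrist",[487,-47,10],c),proj("wrist",[447,-70,40],c))
E
```

```text
t: 2.18
tcp_pos: [445.8, -70.4, 189.7]
tcp_rot: [-0.254, 0.967, 0.001, -0.001]
ft_force: [0.9, 0.9, 0.9]
gripper_width: 85.8
grip_force: 0.0
[445.78628989 -70.40113153 189.72764481] [-0.49221383  0.8704724   0.00183031] [ 0.13  0.38 -0.13  2.26  0.1   0.51  2.01] [318.76442563 228.45505093] [318.49864551 195.63340618]
```

View pics/w1.png

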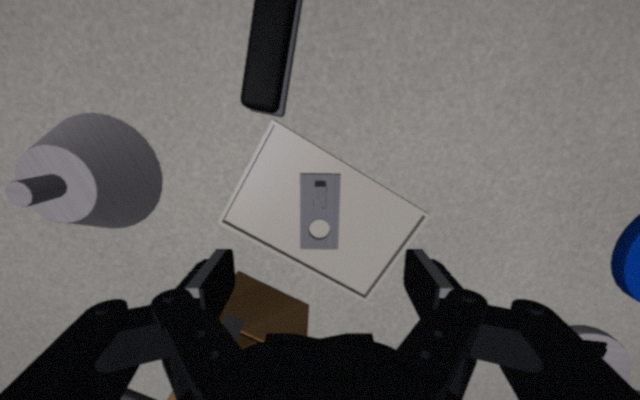

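The wrist view shows the plate upright in the tray. The eye is at (319,229), the lug top at about (320,197) and the lug's dark end face at (320,184), all close to prediction. The fingers are parallel to the plate's sides.

Run:
```python
from h import *
im=cv2.imread("pics/w1.png"); c=cam("wrist")
hsv=cv2.cvtColor(im,cv2.COLOR_BGR2GRAY)
for v in (185,190,212,220): print(v,hsv[v,290:350:2])
for u in (320,): print(u,hsv[165:255:2,u])
e=onz("wrist",(319.3,229),10,c)
# plate outline on z=10
q=[onz("wrist",p,10,c) for p in [(300,173.5),(340,173.5),(338.5,248.5),(300,248.5)]]
m=sum(q)/4; d=(q[2]+q[3]-q[0]-q[1])/2; print(e,m,np.linalg.norm(d),np.degrees(np.arctan2(d[1],d[0])),np.linalg.norm(q[1]-q[0]))
print("lug",onz("wrist",(320.3,197),40,c))
```

```text
185 [157 159 156 156 152 121 105 103 104 104 101 102  80  43  47  49  48  46
  82  99 103 101 101 101 101 129 149 150 147 147]
190 [154 154 155 155 154 122 106 100 102 104 104 102 103  99 104 101  98  98
  89  98  99 103 100  99 105 130 149 148 149 149]
212 [152 153 152 152 147 120 105 102 103 103 103 104 100 102 103 103 103 104
  98 101 104 103  99  99 109 142 147 148 147 149]
220 [152 150 151 149 149 120 104 101 100 102 101  99 112 131 140 141 132 119
 101 102 104 100  99 102 114 143 149 148 148 150]
320 [155 155 155 154 103  96 102  96  48  40  49  97  99  99 101  97  97  98
 102 100 102 102 102 101 102 101 102 117 146 151 150 147 151 149 148 147
 112  74 101 100  99  98 126 148 148]
[488.46368802 -45.22351383  10.        ] [471.09869032 -54.7010937   10.        ] 87.85616503150216 29.10681688122412 42.96269197028721
lug [448.39478235 -66.96252699  40.        ]
```

```bash
python3 -m crank '{"claw":[0.2,0,0,0,0,0,0,-1,-1,-1,-1,-1,-1,-1,-1],"offset":[[0.25,0.3,-3],[0.25,0.3,-6],[0.25,0.3,-9],[0.25,0.3,-12],[0.25,0.3,-14.5],[0.25,0.3,-15.6],[0.25,0.3,-15.6],[0.25,0.3,-15.6],[0.25,0.3,-15.6],[0.25,0.3,-15.6],[0.25,0.3,-15.6],[0.25,0.3,-15.6],[0.25,0.3,-15.6],[0.25,0.3,-15.6],[0.25,0.3,-15.6]],"rotation":[[0,0,0],[0,0,0],[0,0,0],[0,0,0],[0,0,0],[0,0,0],[0,0,0],[0,0,0],[0,0,0],[0,0,0],[0,0,0],[0,0,0],[0,0,0],[0,0,0],[0,0,0]]}' 60
```

```text
t: 3.48
tcp_pos: [449.8, -67.0, 35.4]
tcp_rot: [-0.255, 0.967, -0.0, 0.001]
ft_force: [-0.5, 1.8, 7.8]
gripper_width: 11.0
grip_force: 59.6
```

```bash
python3 -m crank '{"claw":[-1,-1,-1,-1,-1,-1,-1,-1,-1,-1,-1,-1,-1,-1,-1,-1,-1,-1],"offset":[[0,0,2],[0,0,5],[0,0,9],[0,0,13],[0,1,17],[0,4,20],[0.5,8,20],[1,12,20],[1.5,16,20],[2,20,20],[2.5,24,20],[3,28,20],[3,30,20],[3,31,20],[3,31,20],[3,31,20],[3,31,20],[3,31,20]],"rotation":[[0,0,0],[0,0,0],[0,0,0],[0,0,0],[0,0,0],[0,0,0],[0,0,0],[0,0,0],[0,0,0],[0,0,0],[0,0,0],[0,0,0],[0,0,0],[0,0,0],[0,0,0],[0,0,0],[0,0,0],[0,0,0]]}' 60
python3 - <<'E'
from h import *
im,c=snap("wrist","w2"); print(proj("wrist",[501,342,120],c), robot.read_state()["joint_pos"].round(2)); snap("top","top1");snap("scene","sc1")
E
```

```text
t: 4.98
tcp_pos: [479.1, 240.3, 234.3]
tcp_rot: [-0.254, 0.967, -0.0, -0.0]
ft_force: [-0.1, -0.4, -1.2]
gripper_width: 10.9
grip_force: 58.7
[402.5983361  275.43050658] [-0.23  0.43 -0.47  2.03  0.28  0.75  1.21]
```

View pics/w2.png

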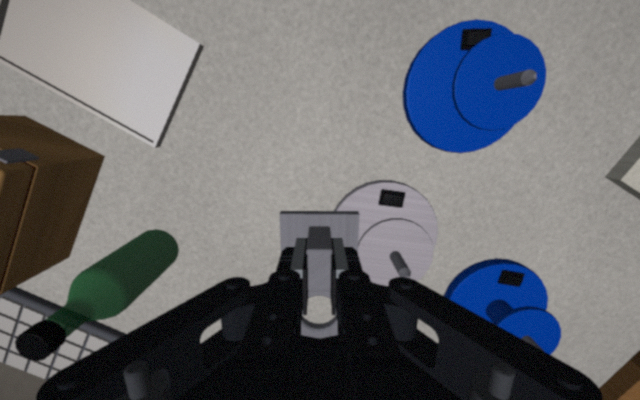

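The wrist view shows the plate held level between the fingers, with its eye showing at (320,310). The grey lamp's pin runs from (394,253) to its tip near (406,274), and the bottle and box are well clear.

Run:
```python
from h import *
im=cv2.imread("pics/w2.png")
a=cv2.resize(im[180:340,270:450],None,fx=3,fy=3,interpolation=cv2.INTER_CUBIC)
t=cv2.imread("pics/top0.png"); b=cv2.resize(t[175:225,215:265],None,fx=5,fy=5,interpolation=cv2.INTER_CUBIC)
s=cv2.imread("pics/scene0.png"); d=cv2.resize(s[215:280,360:425],None,fx=230/65,fy=230/65,interpolation=cv2.INTER_CUBIC)
o=np.zeros((480,800,3),np.uint8); o[:480,:540]=a; o[:250,545:795]=b; o[250:480,545:775]=d
cv2.imwrite("pics/c2.png",o)
```

```text
(no output)
```

View pics/c2.png

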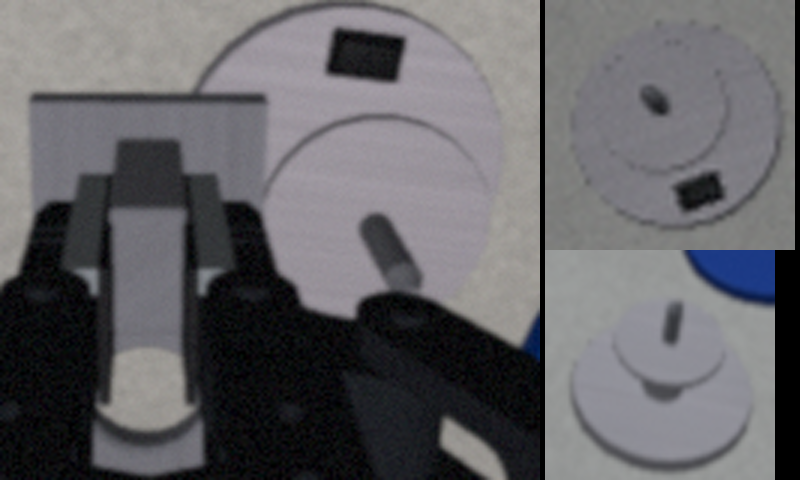

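The crop shows the pin's tip at crop (408,284), its base at (375,222) and the plate's eye centred near (148,395). The insets show the tip at (649,94) from the top camera and (678,304) from the scene camera.

Run:
```python
from h import *
c=cam("wrist"); s=robot.read_state(); T=s["tcp_pos"]; print(T)
print("tip wrist",onz("wrist",(406,274.3),120,c),"base",onz("wrist",(395,254),75,c))
print("top",onz("top",(236,194),120),"scene",onz("scene",(397.6,230.3),120))
print("top base",onz("top",(215+115/5,175+107/5),75),"scene base",onz("scene",(360+126/3.54,215+90/3.54),75))
zt=T[2]-35.4+10; e=onz("wrist",(319.5,311.7),zt,c); print("eye",e,e-T)
# ellipse of base disc edge in top cam
im=cv2.imread("pics/top0.png")
```

```text
[479.20381802 241.17572535 234.38497476]
tip wrist [498.61814001 345.08829312 120.        ] base [499.20392564 346.99784963  75.        ]
top [497.58216773 342.97085818 120.        ] scene [506.1221936  348.28963742 120.        ]
top base [498.7078789  344.77132113  75.        ] scene base [504.02139086 346.4663162   75.        ]
eye [515.49852309 261.88885231 208.98497476] [ 36.29470507  20.71312696 -25.4       ]
```

```bash
python3 -m crank '{"claw":[-1,-1,-1,-1,-1,-1,-1,-1,-1,-1,-1],"offset":[[-0.6,3,0],[-1.2,6,0],[-1.65,8.3,0],[-1.65,8.3,0],[-1.65,8.3,-2],[-1.65,8.3,-4.5],[-1.65,8.3,-6.6],[-1.65,8.3,-6.6],[-1.65,8.3,-6.6],[-1.65,8.3,-6.6],[-1.65,8.3,-6.6]],"rotation":[[0,0,0],[0,0,0],[0,0,0],[0,0,0],[0,0,0],[0,0,0],[0,0,0],[0,0,0],[0,0,0],[0,0,0],[0,0,0]]}' 60
python3 - <<'E'
from h import *
w,c=snap("wrist","w3"); s,_=snap("scene","sc2"); t,_=snap("top","top2")
a=cv2.resize(w[220:340,260:380],None,fx=4,fy=4,interpolation=cv2.INTER_CUBIC)
d=cv2.resize(s[195:285,355:435],None,fx=4,fy=4,interpolation=cv2.INTER_CUBIC)
o=np.zeros((480,800,3),np.uint8); o[:,:480]=a; o[:360,480:]=d
cv2.imwrite("pics/c3.png",o)
E
```

```text
t: 6.05
tcp_pos: [463.2, 325.6, 169.6]
tcp_rot: [-0.255, 0.967, 0.0, 0.001]
ft_force: [-0.1, -0.6, -0.9]
gripper_width: 11.0
grip_force: 58.8
```

View pics/c3.png

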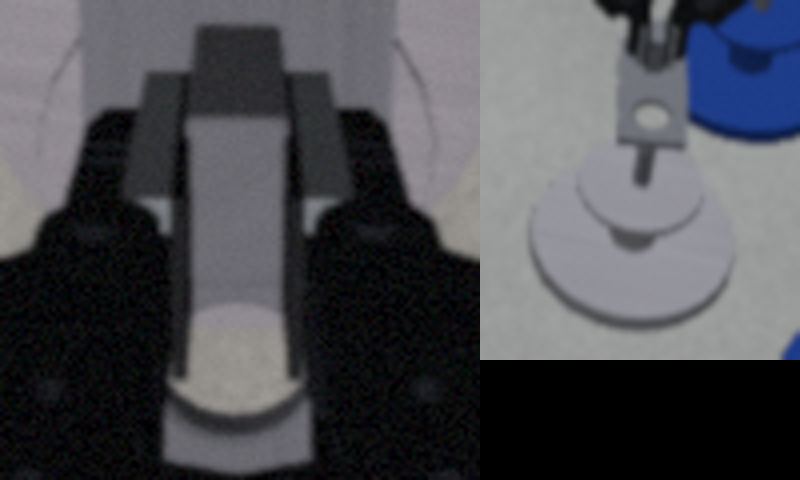

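In the wrist crop the plate's eye is at (236,370), with the disc's far edge seen through it at row 322. The disc's side arcs sit symmetrically at about x = 47 and 430. The scene inset shows the eye at (652,117) just above the pin.

Run:
```python
from h import *
c=cam("wrist"); s=robot.read_state(); T=s["tcp_pos"]; u=np.array([np.cos(np.radians(29.3)),np.sin(np.radians(29.3)),0])
f=onz("wrist",(319,300.5),75,c); print(T,"disc centre by far edge",f-42*u)
zt=T[2]-25.4
print("eye wrist",onz("wrist",(319,220+(305+432)/8),zt,c),"eye scene",onz("scene",(398,224.2),zt), "hole top edge",onz("wrist",(319,220+432/4),zt,c)-12*u)
```

```text
[462.9293412  325.58700791 169.32960072] disc centre by far edge [498.08792532 345.65180154  75.        ]
eye wrist [499.73001692 346.32969086 143.92960072] eye scene [506.85588726 346.95934138 143.92960072] hole top edge [499.26902782 346.12706798 143.92960072]
```

```bash
python3 -m crank '{"claw":[-1,-1,-1,-1,-1,-1,-1,-1,-1,-1],"offset":[[-0.1,0,-1],[-0.1,0,-2],[-0.1,0,-3],[-0.1,0,-4],[-0.1,0,-5],[-0.1,0,-5.6],[-0.1,0,-6],[-0.1,0,-6],[-0.1,0,-6],[-0.1,0,-6]],"rotation":[[0,0,0],[0,0,0],[0,0,0],[0,0,0],[0,0,0],[0,0,0],[0,0,0],[0,0,0],[0,0,0],[0,0,0]]}' 60
```

```text
t: 7.03
tcp_pos: [461.6, 325.6, 108.6]
tcp_rot: [-0.255, 0.967, 0.0, 0.0]
ft_force: [-1.1, 0.2, -0.3]
gripper_width: 10.9
grip_force: 58.9
```

```bash
python3 -m crank '{"claw":[-1,-1,-1,-1,-1],"offset":[[0,0,-0.1],[0,0,-0.2],[0,0,-0.2],[0,0,-0.2],[0,0,-0.2]],"rotation":[[0,0,0],[0,0,0],[0,0,0],[0,0,0],[0,0,0]]}' 60; python3 -m crank '{"claw":[-1,-1,-1,-1],"offset":[[0,0,-0.1],[0,0,-0.1],[0,0,-0.1],[0,0,-0.1]],"rotation":[[0,0,0],[0,0,0],[0,0,0],[0,0,0]]}' 60
```

```text
t: 7.45
tcp_pos: [461.7, 325.5, 106.5]
tcp_rot: [-0.255, 0.967, 0.0, 0.0]
ft_force: [-0.2, -0.0, -0.6]
gripper_width: 11.3
grip_force: 59.0
t: 7.78
tcp_pos: [461.6, 325.5, 106.4]
tcp_rot: [-0.255, 0.967, -0.0, 0.001]
ft_force: [-2.5, -2.8, 13.2]
gripper_width: 11.0
grip_force: 60.7
```

```bash
python3 -m crank '{"claw":[-0.7,-0.5,-0.3,-0.2,-0.2,-0.2,-0.2,-0.2,-0.2,-0.2,-0.2,-0.2,-0.2,-0.2,-0.2],"offset":[[0,0,0.1],[0,0,0.1],[0,0,0.1],[0,0,0.1],[0,0,0.1],[0,0,0.1],[0,0,1],[0,0,2],[0,0,4],[0,0,7],[0,0,10],[0,0,13],[0,0,15],[0,0,15],[0,0,15]],"rotation":[[0,0,0],[0,0,0],[0,0,0],[0,0,0],[0,0,0],[0,0,0],[0,0,0],[0,0,0],[0,0,0],[0,0,0],[0,0,0],[0,0,0],[0,0,0],[0,0,0],[0,0,0]]}' 60
python3 - <<'E'
from h import *
w,c=snap("wrist","w4"); s,_=snap("scene","sc3")
a=w[100:400,200:500]
a=cv2.resize(a,None,fx=1.5,fy=1.5)
d=cv2.resize(s[195:285,355:435],None,fx=4,fy=4,interpolation=cv2.INTER_CUBIC)
o=np.zeros((450,770,3),np.uint8); o[:,:450]=a; o[:360,450:]=d
cv2.imwrite("pics/c4.png",o)
E
```

```text
t: 9.03
tcp_pos: [461.9, 325.6, 257.3]
tcp_rot: [-0.255, 0.967, 0.001, 0.002]
ft_force: [0.1, -0.4, -0.4]
gripper_width: 34.3
grip_force: 0.0
```

View pics/c4.png

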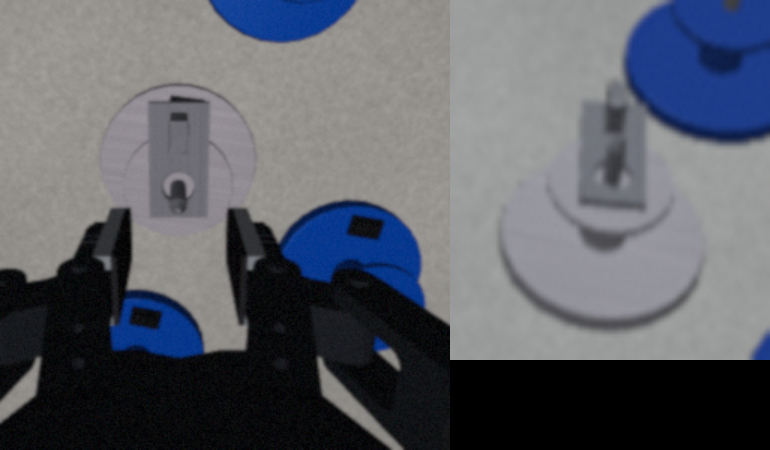

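Wrist crop: the plate lies flat on the disc with the pin through its eye at (178,190). The scene inset agrees, so I'll go for the shade.

```bash
python3 - <<'E'
from h import *
c=cam("wrist"); print("tip",onz("wrist",(318.7,240),120,c))
E
python3 -m crank '{"claw":[0.4,0.4,0.4,0.4,0.4,0.4,0.4,0.4,0.4,0.4,0.4,0.4,0.4,0.4,0.4,0.4,0.4,0.4,0.4,0.4],"offset":[[0.5,-3,0],[1,-6,0],[1.5,-10,0],[2,-14,0],[2.5,-18,0],[3,-22,0],[3,-26,0],[3,-30,0],[3,-34,0],[3.5,-38,0],[4,-42,0],[5,-46,0],[6,-50,0],[7,-54,0],[8,-57,-1],[8.6,-60.5,-2],[8.6,-60.5,-2.7],[8.6,-60.5,-2.7],[8.6,-60.5,-2.7],[8.6,-60.5,-2.7]],"rotation":[[0,0,-0.11],[0,0,-0.22],[0,0,-0.33],[0,0,-0.44],[0,0,-0.55],[0,0,-0.66],[0,0,-0.77],[0,0,-0.88],[0,0,-0.99],[0,0,-1.1],[0,0,-1.21],[0,0,-1.32],[0,0,-1.43],[0,0,-1.54],[0,0,-1.57],[0,0,-1.57],[0,0,-1.57],[0,0,-1.57],[0,0,-1.57],[0,0,-1.57]]}' 60
python3 - <<'E'
from h import *
w,c=snap("wrist","w5"); print(proj("wrist",[548,-279,94],c),proj("wrist",[548,-279,60],c), robot.read_state()["joint_pos"].round(2))
E
```

```text
tip [498.31798304 345.55169742 120.        ]
t: 10.8
tcp_pos: [547.4, -278.0, 227.9]
tcp_rot: [0.503, 0.865, 0.0, -0.001]
ft_force: [0.8, 0.6, -0.5]
gripper_width: 59.9
grip_force: 0.0
[318.80313232 199.69765497] [318.8146329  191.09242087] [ 0.37  0.49  0.01  1.88 -0.    0.77  0.9 ]
```

View pics/w5.png

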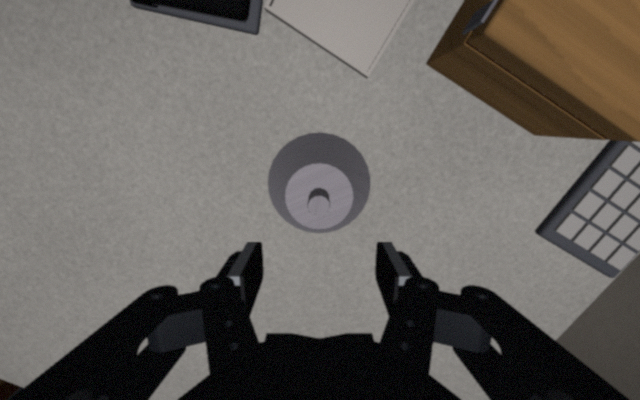

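The wrist view shows the shade's flat top centred at about (319,196), with the knob's top at (319,205). The fingers straddle it in line, about 5 px off along the camera's view.

Run:
```python
from h import *
im=cv2.imread("pics/w5.png"); c=cam("wrist")
g=cv2.GaussianBlur(cv2.cvtColor(im,cv2.COLOR_BGR2GRAY),(3,3),0); print(g[125:240:2,319]); print(g[197,280:360:2]); print(g[204,300:340:2])
print("knob",onz("wrist",(319,205),94,c))
m=((g>110)&(g<200)).astype(np.uint8); m[:, :284]=0; m[:,356:]=0; m[:160]=0; m[234:]=0
r=[onz("wrist",p,60,c) for p in [(319.5,163.5),(319.5,229.5),(285,197),(354,197)]]; print((r[0]+r[1])/2,np.linalg.norm(r[0]-r[1]),(r[2]+r[3])/2,np.linalg.norm(r[2]-r[3]))
```

```text
[140 142 138 124  86  74  73  73  71  73  73  73  72  73  73  73  73  72
  76 107 132 136 133 131 130 130 130 132 132 133 133 109  61  51  52  83
 121 127 128 129 130 131 131 130 131 130 129 129 131 129 129 127 106  98
 122 140 137 135]
[ 89  87  98 128 135 135 132 132 133 132 134 136 135 133 100  65  83 109
 119 120 123 118 101  72  77 124 133 134 135 132 132 132 131 131 131 132
 121  92  82  83]
[132 131 130 123 119 132 130 130 128 128 130 131 131 132 124 121 132 132
 133 132]
knob [ 551.13062312 -283.56561622   94.        ]
[ 552.55103161 -284.93211698   60.        ] 72.04982359091422 [ 552.23730937 -284.37910272   60.        ] 72.80726523023307
```

```bash
python3 -m crank '{"claw":[0.4,0.4,0.4,0.4,0.4,0.4,0.4,-1,-1,-1,-1,-1,-1,-1,-1,-1],"offset":[[0.46,-0.65,-2],[0.46,-0.65,-5],[0.46,-0.65,-8],[0.46,-0.65,-11],[0.46,-0.65,-13.5],[0.46,-0.65,-14.4],[0.46,-0.65,-14.4],[0.46,-0.65,-14.4],[0.46,-0.65,-14.4],[0.46,-0.65,-14.4],[0.46,-0.65,-14.4],[0.46,-0.65,-14.4],[0.46,-0.65,-14.4],[0.46,-0.65,-14.4],[0.46,-0.65,-14.4],[0.46,-0.65,-14.4]],"rotation":[[0,0,0],[0,0,0],[0,0,0],[0,0,0],[0,0,0],[0,0,0],[0,0,0],[0,0,0],[0,0,0],[0,0,0],[0,0,0],[0,0,0],[0,0,0],[0,0,0],[0,0,0],[0,0,0]]}' 80
```

```text
t: 12.18
tcp_pos: [553.0, -286.4, 86.4]
tcp_rot: [0.503, 0.864, 0.0, 0.001]
ft_force: [-1.1, 0.7, 7.1]
gripper_width: 19.8
grip_force: 77.9
```

```bash
python3 -m crank '{"claw":[-1,-1,-1,-1,-1,-1,-1,-1,-1,-1,-1,-1],"offset":[[0,0,0.5],[0,0,1.5],[0,0,3],[0,0,5],[0,0,7.5],[0,0,10],[0,0,12.5],[0,0,15],[0,0,17.5],[0,0,19.3],[0,0,20],[0,0,20]],"rotation":[[0,0,0],[0,0,0],[0,0,0],[0,0,0],[0,0,0],[0,0,0],[0,0,0],[0,0,0],[0,0,0],[0,0,0],[0,0,0],[0,0,0]]}' 80
python3 -m crank '{"claw":[-1,-1,-1,-1,-1,-1,-1,-1,-1,-1,-1,-1,-1,-1,-1,-1,-1,-1],"offset":[[-0.5,0.5,0],[-1,1.5,0],[-2,3.5,0],[-3,6,0],[-4,8.5,0],[-5,11,0],[-5.4,14,0],[-5.4,17,0],[-5.4,20,0],[-5.4,23,0],[-5.4,26,0],[-5.4,29,0],[-5.4,32,0],[-5.4,35,0],[-5.4,38,0],[-5.4,40,0],[-5.4,41,0],[-5.4,41,0]],"rotation":[[0,0,0],[0,0,0],[0,0,0],[0,0,0],[0,0,0],[0,0,0],[0,0,0],[0,0,0],[0,0,0],[0,0,0],[0,0,0],[0,0,0],[0,0,0],[0,0,0],[0,0,0],[0,0,0],[0,0,0],[0,0,0]]}' 80
```

```text
t: 13.18
tcp_pos: [552.6, -286.4, 286.9]
tcp_rot: [0.503, 0.864, 0.0, 0.002]
ft_force: [-0.0, -0.4, -1.7]
gripper_width: 19.4
grip_force: 78.2
t: 14.68
tcp_pos: [496.8, 126.2, 283.3]
tcp_rot: [0.501, 0.865, -0.0, -0.001]
ft_force: [0.6, 0.4, -1.0]
gripper_width: 19.7
grip_force: 78.3
```

```bash
python3 -m crank '{"claw":[-1,-1,-1,-1,-1,-1,-1,-1,-1,-1,-1,-1,-1,-1,-1,-1],"offset":[[0,0.5,0],[0,2,0],[0,4.5,0],[0,7.5,0],[0,10.5,0],[0,13.5,0],[0,16.5,0],[0,19,0],[0,21,0],[0,22,0],[0,22,0],[0,22,-1],[0,22,-2.5],[0,22,-3.5],[0,22,-3.5],[0,22,-3.5]],"rotation":[[0,0,0],[0,0,0],[0,0,0],[0,0,0],[0,0,0],[0,0,0],[0,0,0],[0,0,0],[0,0,0],[0,0,0],[0,0,0],[0,0,0],[0,0,0],[0,0,0],[0,0,0],[0,0,0]]}' 80
python3 - <<'E'
from h import *
w,_=snap("wrist","w6"); s,_=snap("scene","sc4"); t,_=snap("top","top4")
a=cv2.resize(w[150:350,220:420],None,fx=2,fy=2,interpolation=cv2.INTER_CUBIC)
d=cv2.resize(s[160:290,330:460],(400,400),interpolation=cv2.INTER_CUBIC)
cv2.imwrite("pics/c5.png",np.hstack([a,d])); st=robot.read_state(); print(st["tcp_pos"],st["joint_pos"].round(2))
E
```

```text
t: 16.02
tcp_pos: [498.2, 342.3, 248.6]
tcp_rot: [0.504, 0.864, -0.001, -0.0]
ft_force: [-0.4, -0.4, -0.9]
gripper_width: 19.9
grip_force: 78.3
[498.5277414  343.63688647 249.86979029] [-0.61  0.46 -0.13  1.88  0.08  0.81 -0.26]
```

View pics/c5.png

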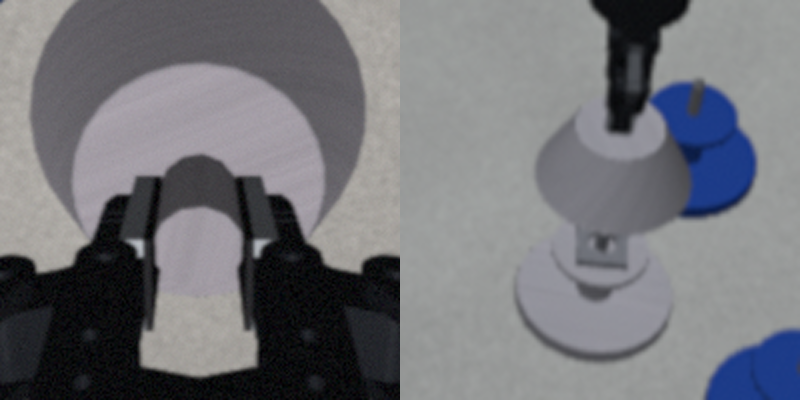

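The shade is held by its knob above the lamp. In the wrist crop its flat top spans x = 72 to 325 with its near edge at row 64. The scene inset shows it level, leaning the same way as the lamp's axis, with the plate visible below it at (603,245).

Run:
```python
from h import *
c=cam("wrist"); T=robot.read_state()["tcp_pos"]; zt=T[2]-26.4
a=onz("wrist",(319.2,182),zt,c); b=onz("wrist",(319.2,200),zt,c); u=(b-a)/np.linalg.norm(b-a)
ctr=a+36*u; print(T,ctr,ctr-T)
w=np.array([onz("wrist",(220+x/2,150+185/2),zt,c) for x in (72,325)]); print(w.mean(0),np.linalg.norm(w[1]-w[0]))
# expected silhouette in scene & top
th=np.linspace(0,6.28,200)
for n,f in (("scene",(330,160,400/130)),("top",(0,0,1))):
  for r,z in ((65,T[2]-86.4),(36,zt)):
    P=np.array([proj(n,[ctr[0]+r*np.cos(t),ctr[1]+r*np.sin(t),z]) for t in th]); P=(P-np.array(f[:2]))*f[2]; print(n,r,P.min(0).round(1),P.max(0).round(1))
```

```text
[498.5277414  343.63688647 249.86979029] [497.76899674 345.66446051 223.46979029] [ -0.75874466   2.02757404 -26.4       ]
[497.28406812 346.59713248 223.46979029] 71.68223217977598
scene 65 [136.9 118. ] [295.7 235.5]
scene 36 [178.8  92.6] [269.9 157.8]
top 65 [210.5 170. ] [254.3 212.6]
top 36 [215.6 174.4] [241.2 199.2]
```

```bash
python3 -m crank '{"claw":[-1,-1,-1,-1,-1,-1,-1,-1,-1,-1,-1,-1],"offset":[[0.05,0,-0.4],[0.05,0,-0.9],[0.05,0,-1.5],[0.05,0,-2.1],[0.05,0,-2.5],[0.05,0,-2.8],[0.05,0,-2.8],[0.05,0,-2.8],[0.05,0,-2.8],[0.05,0,-2.8],[0.05,0,-2.8],[0.05,0,-2.8]],"rotation":[[0,0,0],[0,0,0],[0,0,0],[0,0,0],[0,0,0],[0,0,0],[0,0,0],[0,0,0],[0,0,0],[0,0,0],[0,0,0],[0,0,0]]}' 80
python3 - <<'E'
from h import *
Z=[]
for i in range(6): robot.get_image("wrist"); Z.append(robot.read_state()["tcp_pos"])
print(np.mean(Z,0),np.std(Z,0))
T=np.mean(Z,0); zt=T[2]-26.4
w,c=snap("wrist","w7"); s,_=snap("scene","sc5"); 
d=cv2.resize(s[160:290,330:460],(600,600),interpolation=cv2.INTER_CUBIC)
cv2.imwrite("pics/c6.png",d)
th=np.linspace(0,6.28,200)
for r,z in ((65,T[2]-86.4),(36,zt)):
    P=np.array([proj("scene",[T[0]-.8+r*np.cos(t),T[1]+2+r*np.sin(t),z]) for t in th]); P=(P-[330,160])*600/130; print(P.min(0).round(1),P.max(0).round(1))
g=cv2.cvtColor(w,cv2.COLOR_BGR2GRAY); print(g[174:192,319])
E
```

```text
t: 17.17
tcp_pos: [498.7, 344.0, 221.5]
tcp_rot: [0.503, 0.864, 0.0, 0.0]
ft_force: [-0.1, 0.0, -1.8]
gripper_width: 19.5
grip_force: 78.3
[498.6135889  343.94405657 221.38187896] [0.02732381 0.01797983 0.04998623]
[202.1 211.3] [436.4 387.2]
[263.7 175.5] [398.1 273.3]
[ 87  89  90  91  90  91  97 117 145 159 160 162 160 163 162 166 167 165]
```

View pics/c6.png

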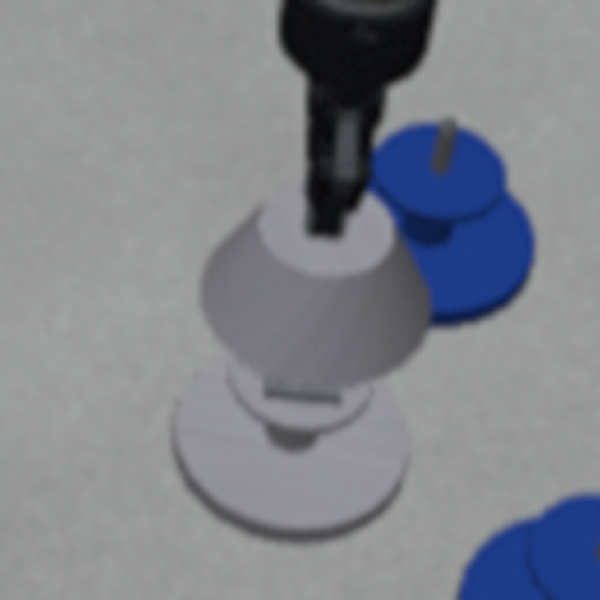

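The scene crop shows the shade level at x = 200 to 433 with its rim's low edge at row 388, against a predicted 202 to 436 and 387. The plate still lies on the disc at (303,390). The rim is at about 135 mm and centred, so I'm handing in.

```bash
python3 -c "
from plant import robot
print(robot.finish_job())"
```

```text
the job is handed in; nothing more can be done
None
```

The carrier plate hangs by its eye on the lamp's pin, flat on the disc and released. The arm is holding the shade still, level and centred, its rim about 15 mm over the pin's tip, and the job was handed in at about 18 s.

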